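Push the relay module home and latch the keeper bar of a kit fixture

TASK

One of the three relay modules in the kit fixture sticks out of its lane: push it fully home against the fixture's back wall, like the other two. Then swing the hinged keeper bar shut across the front of the modules until its nose has snapped past the sprung roller and the bar rests on its stop. Leave the other things on the bench where they are.

Things in the scene. Friction and masses are not known exactly. Their poses are not given: they have to be found in the camera images.
- fixture: fixed aluminium kit fixture, base 230 (x) x 130 (y) x 10 mm, origin: centre of its underside, on the bench; turned up to 0.35 rad. Three lanes along its y, open on top and in front (+y): centres x = -36, 0, 36 mm, 33 mm wide, floor 10 mm above the bench, side walls y = -55 to -5 mm, 36 mm high, back wall's inner face at y = -55 mm. Bar stop: small block at x = -64, y = 15 to 29 mm
- roller (a point): sprung roller of the detent, 12 mm across, mid-height 37 mm above the bench, built at fixture x = -84, y = +42 mm, on the catch post (x = -113 to -95, y = 19 to 61 mm, 50 mm high). It gives way towards fixture -x. The shut bar's nose lies behind it (towards the modules)
- module_a: black and grey relay module, 30 (x) x 75 (y) x 48 mm tall, 0.1 kg, upright in any one of the three lanes; all alike. Origin: centre of its underside. Fully home: origin at fixture y = -17.5 mm, front face at y = +20 mm. Exactly one of the three starts 18 to 38 mm further out (fixture +y); it slides against friction under 2 N
- module_b: black and grey relay module, 30 (x) x 75 (y) x 48 mm tall, 0.1 kg, upright in any one of the three lanes; all alike. Origin: centre of its underside. Fully home: origin at fixture y = -17.5 mm, front face at y = +20 mm. Exactly one of the three starts 18 to 38 mm further out (fixture +y); it slides against friction under 2 N
- module_c: black and grey relay module, 30 (x) x 75 (y) x 48 mm tall, 0.1 kg, upright in any one of the three lanes; all alike. Origin: centre of its underside. Fully home: origin at fixture y = -17.5 mm, front face at y = +20 mm. Exactly one of the three starts 18 to 38 mm further out (fixture +y); it slides against friction under 2 N
- keeper (a joint): angle of the keeper bar, rad: 0 = shut on its stop (bar along fixture -x from its hinge), growing as the free end swings out to fixture +y and on to +x; limit 1.98, starts 1.35 to 1.9. It turns freely (0.05 N m) and stays where left; in the last 0.1 rad the nose must be pushed past the roller (about 5 N at the nose, 8 N at mid-bar); it then snaps shut and is held on the stop
- keeper_hinge (a point): point on the bar's vertical hinge axis at the bar's mid-height, 37 mm above the bench; fixture x = +85, y = +35 mm. Steel bar: 12 mm thick, 18 mm tall (28 to 46 mm above the bench), reaching 166 mm from this axis. Shut, its inner face is 9 mm in front of modules that are home: it cannot push one home, and one that sticks out blocks it
- keeper_nose (a point): centre of the bar's rounded nose (12 mm across) at its free end, mid-height, 160 mm from the hinge axis
- screwdriver: loose screwdriver lying behind the fixture; leave it. Origin: centre of its underside
- screw_jar: loose jar, 48 mm across, 65 mm high, off the fixture's +x end; leave it. Origin: centre of its underside
- carton: loose carton 70 x 45 x 30 mm, in front of the fixture's catch end; leave it. Origin: centre of its underside
- tape_stand: blue tape dispenser 150 x 60 x 100 mm on the right of the bench; leave it. Origin: centre of its underside
- meter: hand-held meter 170 x 85 x 42 mm on the right of the bench; leave it. Origin: centre of its underside
- parts_bin: blue open bin 140 x 100 x 60 mm on the left of the bench; leave it. Origin: centre of its underside
- wrench: loose wrench lying on the left of the bench; leave it. Origin: centre of its underside
Mind the look-alikes: they are no part of the job. Leave any red or turquoise look-alike of the module_a alone.

How it is judged:
On the way, in this order (a step that is already met when the one before it is completed fails the run):
1. all three modules are fully home in their lanes (y of each of module_a, module_b, module_c in the frame of fixture below -0.0135 m and height (world z) of each of module_a, module_b, module_c below 0.014 m and angle between each of module_a, module_b, module_c's own z axis and vertical below 0.1 rad), for 0.2 s.
2. the keeper bar is shut in its detent, the modules still home (all of step 1 and value of joint keeper below 0.035 rad), for 0.2 s.
At the end, for the whole second after the job is handed in: all three modules stand upright on the lane floors within 4 mm of the back wall, and the keeper bar is shut past its roller, within 0.035 rad of its stop, at rest (all of step 2 and velocity of joint keeper between -0.05 and 0.05 rad/s); the robot touches nothing.
It fails at once if another thing on the bench is shifted by more than 40 mm (distance of any of screwdriver, screw_jar, carton, tape_stand, meter, parts_bin, wrench from where it was at the start of the episode above 0.04 m).
It also fails if it takes over 48 s, if anything falls off the work surface, if the arm or the gripper's body presses on something with over 40 N, if the wrist force passes 120 N, or if a joint passes its speed limit or range.

ROBOT

A 6-joint arm with a two-finger parallel gripper is mounted at the origin on the work surface. World frame = base frame: x ahead of the robot, y to its left, z up, the work surface at z = 0. Lengths are in m, angles in rad, forces in N, time in s.
With the tool pointing down it reaches from about 0.35 to 0.95 m from the base axis. Payload 17.4 kg.
Tool frame: the origin (TCP) lies midway between the tips of the shut fingers; the grasp point (between the pads) lies bot.pinch_z behind it (bot.pinch_z is the distance from the TCP to the grasp point, in m); z points along the fingers, y is the line along which they close (so a half turn about z gives the same grasp; the last joint's range is limited). The gripper opens to 93 mm and grips with 3 to 60 N. Pads are 15 mm wide; open, the fingers measure 128 mm over their backs; the gripper's body (75 mm by 188 mm) begins 65 mm behind the grasp point.
Start: joints at [1.097, 0.116, 1.442, -0, 1.584, -0.038], TCP at [0.285, 0.612, 0.219] pointing down, gripper open.
Joint ranges: [-2.83, 2.83], [-0.83, 2.19], [0.07, 2.5], [-1.14, 4.28], [0.01, 3], [-2.97, 2.97]. Speed limits (rad/s): [1.89, 1.89, 2.22, 3.14, 3.14, 3.14].

INTERFACE

Orientations are given as a unit quaternion [w, x, y, z].
In Python, from rig import readout, optics, job, bot gives the robot as it stands.
- The arm moves only by the shell command python3 -m crank 'ROWS' [OPENING] [FORCE]. ROWS is JSON, a list of rows, each a list of 2 entries, a list of its own where there are three numbers: the shift along the tool's x, y, z in mm, then the turn about the tool's z in degrees. In form: [[[x, y, z], yaw], ...]. A call has 1 to 12 rows; each row shifts and turns the commanded pose from where the row before left it, along the tool's axes as they then stand; what a row does not reach is not made up. A row lasts 1/12 s, in which the tool goes at most 41.7 mm and 7.16 degrees, less where a joint would pass 70% of its speed; a pose out of reach is approached as far as the arm can. A call is refused whole if a number of a shift passes 41.7 or a number of a turn 7.16, either way. A call with a gripper value outside its range is refused whole. OPENING is the finger opening in mm, from 0 to 93, set as the call begins (- or left out, the last holds). The fingers move at their own pace and stop on an object; FORCE is the grip in N (left out, the last holds). Time passes only in rows, so rows that do not move let the fingers close. It gives the time, the measured TCP pose, the force, the opening and the grip force at its end, in the units of the state.
- readout.state(): the state, without advancing time (a new reading comes with each control period).
- optics.get_image(name): name is "scene" or "side" or "wrist"; returns a dict with "image" (420x560x3 uint8, red, green, blue), "depth" (420x560 float32, m along the optical axis (not along the pixel's ray), 0 where there is no reading), "camera_matrix" (3x3 intrinsics, pixels), "R" (3x3) and "t" (3): a world point X has camera coordinates R X + t; the wrist camera has in their place "mount" (4x4, takes a point from camera to tool coordinates, whose origin is the TCP and whose axes are the flange's). Camera axes: x right, y down, z forward; pixel columns grow to the right and rows downward; lengths in m; the calibration is good to about 2 mm. A picture is of the moment at which its call begins: read the wrist's pose just before it.
- job.hand_in(): hands the job in; it is judged then, once.
The state is a dict: "time": time; "joint_positions": joint angles; "qd": joint speeds; "joint_torque": joint torques, N m; "position": TCP position; "tool_rot": TCP orientation; "force": force on the tool from outside, world axes, zero at the start; "moment": the same for the moment, N m; "gripper_width": finger opening in m; "grip_force": force on a finger pad.
Only numpy, scipy, OpenCV 4.12 (cv2) and the standard library are available. Lean on these libraries where they do the work, as an engineer would, in place of code of your own. Each camera call takes 0.05 s, during which the arm holds its last target. There are 200 camera calls.

## Working session

There is one attempt and no reset: what is moved stays moved. The work goes in short steps, Python scripts to look and compute and a shell command to move; the robot and the scene stay as the last step left them, time stands still between calls to the robot, and variables do not carry over. Pictures are saved under pics/ and viewed, at most 10 in all, crops included, and the job is handed in when it is done.

```bash
mkdir -p pics; cat > h.py <<'E'
import numpy as np, cv2
from rig import readout, optics, job, bot
def grab(n,name):
    im=optics.get_image(n); cv2.imwrite('pics/'+name+'.png',im['image'][:,:,::-1]); np.save('pics/'+name+'_d',im['depth'])
    np.savez('pics/'+name+'.npz',K=im['camera_matrix'],**({'R':im['R'],'t':im['t']} if 'R' in im else {'mount':im['mount']}))
    return im
def world(im):
    K=im['camera_matrix'];d=im['depth'];v,u=np.mgrid[:d.shape[0],:d.shape[1]]
    P=np.stack([(u-K[0,2])/K[0,0]*d,(v-K[1,2])/K[1,1]*d,d],-1)
    return (P-im['t'])@im['R']
E
python3 - <<'E'
from h import *
for n in('scene','side'):
    im=grab(n,n+'0'); np.save('pics/'+n+'0_w',world(im)); print(n,-im['R'].T@im['t'])
s=readout.state(); print(s['time'],s['position'],s['tool_rot'],s['force'],bot.pinch_z)
E
```

```text
scene [1.0303796  0.83291328 0.88012833]
side [-0.34566919  1.26952774  0.97649918]
0.1 [0.28486296 0.61174289 0.21799475] [-1.22395907e-04  2.16162982e-01  9.76357161e-01 -4.94169599e-04] [-0.80320928 -0.11163995 -0.63698209] 0.0188
```

View pics/scene0.png

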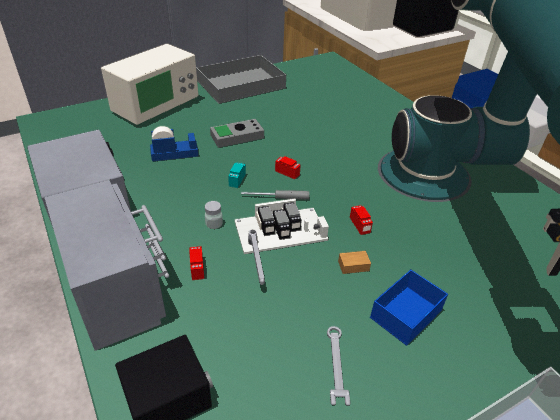

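View pics/side0.png

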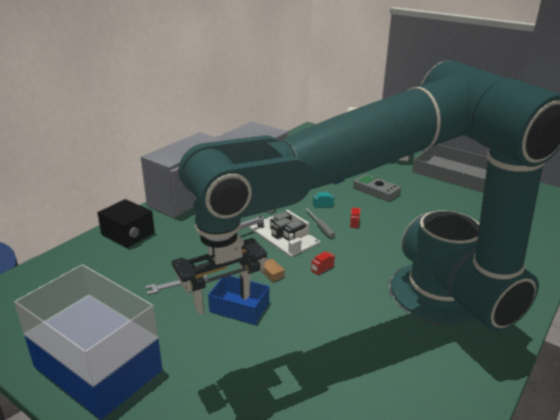

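The scene view shows the white fixture at about (281,230) with three black modules. The middle one, at (283,225), sticks out furthest toward the bar. The open bar runs from (253,235) to (262,283). The red and turquoise blocks at (361,219), (196,262), (288,167) and (237,175) are look-alikes and stay untouched. Next I'll measure the fixture and confirm in an enlarged crop.

```bash
python3 - <<'E'
from h import *
im=cv2.imread('pics/scene0.png');W=np.load('pics/scene0_w.npy')
c=im[175:300,170:400]; cv2.imwrite('pics/crop0.png',cv2.resize(c,None,fx=3.4,fy=3.4,interpolation=cv2.INTER_CUBIC))
sub=np.zeros(im.shape[:2],bool); sub[180:295,225:335]=1
h=W[...,2]
hsv=cv2.cvtColor(im,cv2.COLOR_BGR2HSV)
base=sub&(hsv[...,1]<60)&(hsv[...,2]>150)&(abs(h-.01)<.006)
n,l,st,ce=cv2.connectedComponentsWithStats(base.astype(np.uint8))
print(base.sum(),st[1:,4].max())
p=W[base][:,:2]
r=cv2.minAreaRect(p.astype(np.float32)*1000);print('base rect',r,cv2.boxPoints(r))
top=sub&(h>.05)&(h<.066)&(hsv[...,2]<110);print('mods',top.sum())
if top.sum(): print(cv2.minAreaRect(W[top][:,:2].astype(np.float32)*1000))
for (u,v) in [(253,235),(262,283),(265,211),(282,217),(292,211),(270,140),(213,207),(355,258),(320,222)]:
    print((u,v),W[v,u].round(4))
E
```

```text
1485 1470
base rect ((527.50927734375, -22.967575073242188), (243.44143676757812, 228.6649932861328), 74.59871673583984) [[ 384.95624 -109.95308]
 [ 605.4097  -170.6814 ]
 [ 670.0623    64.01793]
 [ 449.60883  124.74625]]
mods 272
((558.3953247070312, 18.52013397216797), (101.94141387939453, 138.56488037109375), 75.42216491699219)
(253, 235) [0.6356 0.0529 0.0488]
(262, 283) [0.6861 0.1981 0.0403]
(265, 211) [ 0.5698 -0.0059  0.0587]
(282, 217) [0.5421 0.037  0.0599]
(292, 211) [0.5081 0.0309 0.0627]
(270, 140) [ 0.3468 -0.3861  0.004 ]
(213, 207) [ 0.6897 -0.0753  0.0665]
(355, 258) [0.4385 0.2251 0.0299]
(320, 222) [0.4561 0.0895 0.049 ]
```

View pics/crop0.png

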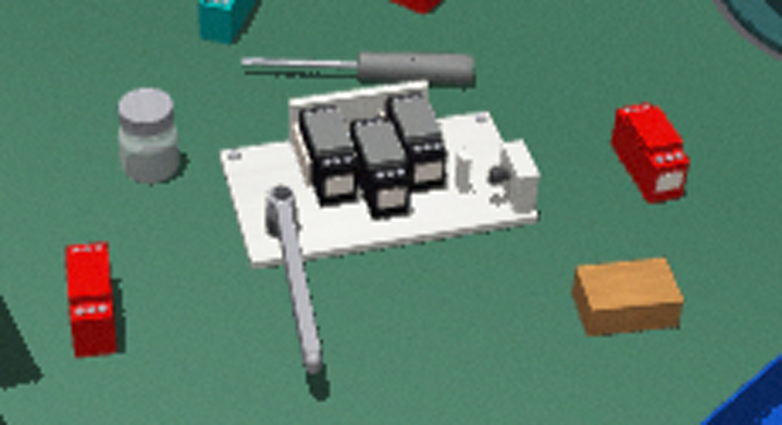

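The crop confirms it: the middle module (crop (383,160)) protrudes, with the jar, red blocks and carton clear of it. Now I'll fit the fixture pose from the base corners and the bar points.

```bash
cat >> h.py <<'E'
def ray(name,u,v,z):
    f=np.load('pics/'+name+'.npz');d=f['R'].T@np.linalg.inv(f['K'])@[u,v,1];c=-f['R'].T@f['t']
    return c+d*(z-c[2])/d[2]
E
python3 - <<'E'
from h import *
cr=lambda u,v:(u/3.4+170-.35,v/3.4+175-.35)
P=[ray('scene0',*cr(*p),.01)[:2] for p in [(221,152),(490,113),(538,214),(255,263)]]
L=np.array([[.115,-.065],[-.115,-.065],[-.115,.065],[.115,.065]])
P=np.array(P);A=P-P.mean(0);H=L.T@A
th=np.arctan2(H[0,1]-H[1,0],H[0,0]+H[1,1]);R=np.array([[np.cos(th),-np.sin(th)],[np.sin(th),np.cos(th)]])
o=P.mean(0);print('th',th,'o',o,'res mm',((A-L@R.T)*1000).round(1))
f=lambda p:((np.array(p)[:2]-o)@R*1000).round(1)
for n,p,z in [('hinge top',(282,192),.046),('nose top',(314,360),.046),('mid front top edge L',(365,178),.058),('mid front top R',(409,172),.058),('a front L',(324,165),.058),('c front R',(442,155),.058),('back wall L',(290,100),.046),('post',(536,150),.05)]:
    w=ray('scene0',*cr(*p),z);print(n,w.round(4),f(w))
print(f([.6861,.1981]))
np.savez('fix.npz',th=th,o=o)
q=readout.state()['tool_rot'];from scipy.spatial.transform import Rotation as S
print(S.from_quat(np.roll(q,-1)).as_matrix().round(3))
E
```

```text
th -0.2486052283615772 o [0.53875805 0.02818188] res mm [[-0.3  0.6]
 [ 0.6  2.2]
 [ 1.1 -2.9]
 [-1.4  0.1]]
hinge top [0.6287 0.0369 0.046 ] [85.  30.5]
nose top [0.6849 0.1958 0.046 ] [100.4 198.4]
mid front top edge L [0.5716 0.0632 0.058 ] [23.3 42. ]
mid front top R [0.5386 0.0726 0.058 ] [-11.1  43. ]
a front L [0.5923 0.0361 0.058 ] [50.  20.8]
c front R [0.5061 0.0674 0.058 ] [-41.3  30. ]
back wall L [ 0.5736 -0.0574  0.046 ] [ 54.8 -74.4]
post [0.4324 0.0885 0.05  ] [-118.    32.3]
[101.  200.9]
[[-0.907  0.422 -0.   ]
 [ 0.422  0.907 -0.001]
 [ 0.    -0.001 -1.   ]]
```

```bash
python3 -m crank '[[[0,0,0],-5.4],[[0,0,0],-5.4],[[-28,-29,0],0],[[-28,-29,0],0],[[-28,-29,0],0],[[-28,-29,0],0],[[-28,-29,0],0],[[-28,-29,0],0],[[-28,-29,0],0],[[-28,-29,0],0],[[-28,-29,0],0],[[-28,-29,0],0]]' 0 20; python3 -m crank '[[[-28,-28,0],0],[[-28,-28,0],0],[[-28,-28,0],0],[[-26,-29,0],0],[[0,0,0],0],[[0,0,0],0],[[0,0,0],0]]'
cat >> h.py <<'E'
from scipy.spatial.transform import Rotation as S
def wristworld(name):
    s=readout.state();R=S.from_quat(np.roll(s['tool_rot'],-1)).as_matrix();im=grab('wrist',name)
    M=im['mount'];T=np.eye(4);T[:3,:3]=R;T[:3,3]=s['position'];C=T@M
    im['R']=C[:3,:3].T;im['t']=-C[:3,:3].T@C[:3,3]
    np.savez('pics/'+name+'.npz',K=im['camera_matrix'],R=im['R'],t=im['t']); np.save('pics/'+name+'_w',world(im))
    return im
def tofix(w):
    f=np.load('fix.npz');c,s=np.cos(f['th']),np.sin(f['th']);d=np.asarray(w)[...,:2]-f['o']
    return d@np.array([[c,-s],[s,c]])*1000
E
python3 - <<'E'
from h import *
wristworld('w1'); s=readout.state();print(s['time'],s['position'],tofix(s['position']),s['gripper_width']);print(S.from_quat(np.roll(s['tool_rot'],-1)).as_matrix().round(3))
print(tofix(ray('scene0',197,262,.02)))
E
```

```text
time: 1.1
position: [0.4859, 0.2603, 0.2186]
tool_rot: [-0.0, 0.123, 0.992, -0.0]
force: [1.4, 0.4, 0.1]
gripper_width: 0.0177
grip_force: 0.0
time: 1.68
position: [0.5642, 0.1258, 0.2184]
tool_rot: [-0.0, 0.124, 0.992, 0.0]
force: [-0.1, 0.4, -0.6]
gripper_width: 0.0005
grip_force: 0.0
1.7333 [0.56404589 0.12639924 0.21848536] [  0.34379997 101.41994611] 4.0171317623571086e-05
[[-0.97   0.244 -0.   ]
 [ 0.244  0.97   0.   ]
 [ 0.     0.    -1.   ]]
[237.22255281  81.53437862]
```

View pics/w1.png

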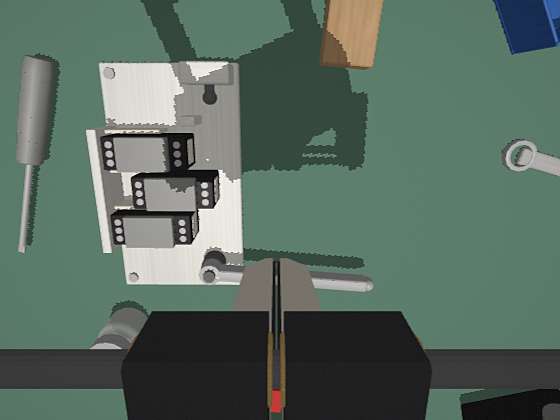

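The wrist view shows the middle module at (180,190) sticking out. The hinge is at (208,276), the bar tip at (370,286) and the roller at (209,97). I'll refine the fixture pose from this view.

```bash
python3 - <<'E'
from h import *
P=np.array([ray('w1',*p,.01)[:2] for p in [(125,284),(99,63),(239,63),(242,284)]])
L=np.array([[.115,-.065],[-.115,-.065],[-.115,.065],[.115,.065]])
A=P-P.mean(0);H=L.T@A;th=np.arctan2(H[0,1]-H[1,0],H[0,0]+H[1,1]);R=np.array([[np.cos(th),-np.sin(th)],[np.sin(th),np.cos(th)]])
o=P.mean(0);print(th,o,((A-L@R.T)*1000).round(1))
np.savez('fix.npz',th=th,o=o)
for n,p,z in [('hinge',(208,276),.048),('nose',(370,286),.046),('roller',(209,97),.043),('a front',(194,150),.058),('b front',(218,190),.058),('c front',(197,228),.058)]:
    print(n,tofix(ray('w1',*p,z)).round(1))
print(tofix(readout.state()['position']))
E
```

```text
-0.2596691199262739 [0.54151854 0.02751702] [[-0.4 -0.1]
 [ 1.8  0.1]
 [ 0.4  0.2]
 [-1.9 -0.1]]
hinge [84.6 34.6]
nose [ 94.8 196. ]
roller [-84.4  41.8]
a front [-40.6  29.6]
b front [-5.4 49.1]
c front [30.8 28.5]
[ -3.61695363 101.35133348]
```

```bash
python3 -m crank '[[[-3.5,0,0],-0.8],[[0,0,37],0],[[0,0,37],0],[[0,0,37],0],[[0,0,37],0],[[0,0,39],0],[[0,0,0],0],[[0,0,0],0]]'; python3 -m crank '[[[0,-10,0],0],[[0,-10,0],0],[[0,-8,0],0],[[0,-5,0],0],[[0,-5,0],0],[[0,-4,0],0],[[0,-4,0],0],[[0,0,0],0]]'
python3 -c "
from h import *;s=readout.state();print(tofix(s['position']),s['position'],s['force'])"
```

```text
time: 2.4
position: [0.5668, 0.1255, 0.031]
tool_rot: [-0.002, 0.116, 0.993, -0.0]
force: [-0.9, 0.0, 1.2]
gripper_width: 0.0008
grip_force: 0.0
time: 3.07
position: [0.5572, 0.0795, 0.0318]
tool_rot: [0.0, 0.117, 0.993, -0.0]
force: [-0.5, 0.7, 0.2]
gripper_width: 0.0004
grip_force: 0.0
[ 1.76399935 54.24869863] [0.55715234 0.0794941  0.03180842] [-0.45971658  0.66901091  0.21463466]
```

```bash
for i in 1; do python3 -m crank '[[[0,-4,0],0],[[0,-4,0],0],[[0,-3,0],0],[[0,0,0],0],[[0,0,0],0]]'; python3 -m crank '[[[0,-2,0],0],[[0,-2,0],0],[[0,0,0],0],[[0,0,0],0]]'; done
python3 - <<'E'
from h import *
im=wristworld('w2');s=readout.state();print(tofix(s['position']),s['position'],s['force'])
E
```

```text
time: 3.48
position: [0.5546, 0.0692, 0.0316]
tool_rot: [-0.0, 0.117, 0.993, -0.0]
force: [-1.3, 0.2, 0.6]
gripper_width: 0.0005
grip_force: 0.0
time: 3.82
position: [0.5537, 0.0654, 0.0316]
tool_rot: [-0.0, 0.116, 0.993, -0.0]
force: [-0.5, -0.2, 0.9]
gripper_width: 0.0006
grip_force: 0.0
[ 2.04726174 39.78383614] [0.5537121  0.06544144 0.03161583] [ 0.76952506  0.61084255 -0.25491348]
```

View pics/w2.png

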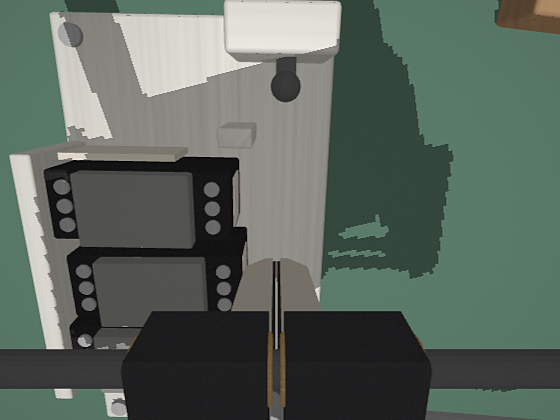

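The middle module's front face (edge x≈246) is still a few mm beyond its neighbour's (x≈239). The finger is touching it at (240,290), so I'll keep pushing until the force rises.

```bash
python3 -m crank '[[[0,-2,0],0],[[0,-2,0],0],[[0,-2,0],0],[[0,0,0],0],[[0,0,0],0]]'; python3 -m crank '[[[0,-2,0],0],[[0,-2,0],0],[[0,0,0],0],[[0,0,0],0]]'
python3 - <<'E'
from h import *
im=wristworld('w3');s=readout.state();print(tofix(s['position']),s['position'],s['force'])
E
```

```text
time: 4.28
position: [0.553, 0.0606, 0.0321]
tool_rot: [0.001, 0.116, 0.993, 0.001]
force: [4.6, 10.4, 0.1]
gripper_width: 0.0007
grip_force: 5.6
time: 4.62
position: [0.5533, 0.0601, 0.0331]
tool_rot: [0.002, 0.116, 0.993, 0.005]
force: [12.6, 40.4, 0.8]
gripper_width: 0.0003
grip_force: 21.1
[ 3.02499807 34.54190317] [0.55331113 0.0601242  0.03305987] [12.12772374 40.8754276   0.2758828 ]
```

Force reached 42 N with no further travel, so the module is against the wall. I'll back off, lift over the bar and check with a picture.

```bash
python3 -m crank '[[[0,10,0],0],[[0,30,0],0],[[0,35,0],0],[[0,20,-30],0],[[0,20,-35],0],[[-25,0,-10],0],[[-35,0,0],0],[[-35,0,0],0],[[-35,0,0],0],[[0,0,0],0],[[0,0,0],0]]'
python3 - <<'E'
from h import *
im=wristworld('w4');s=readout.state();print(tofix(s['position']),s['position'],s['force'])
grab('scene','s4');
a=cv2.imread('pics/w4.png');b=cv2.imread('pics/s4.png')[190:275,220:350];b=cv2.resize(b,(560,366),interpolation=cv2.INTER_CUBIC)
v=np.vstack([a,b]);cv2.imwrite('pics/c4.png',cv2.resize(v,None,fx=.75,fy=.75))
E
```

```text
time: 5.58
position: [0.7052, 0.1368, 0.1053]
tool_rot: [-0.001, 0.117, 0.993, -0.0]
force: [-0.5, -0.3, 0.7]
gripper_width: 0.0004
grip_force: 0.0
[129.21631277 147.83290675] [0.70436057 0.13721614 0.10582584] [-0.4710225   1.13796737  0.99074509]
```

View pics/c4.png

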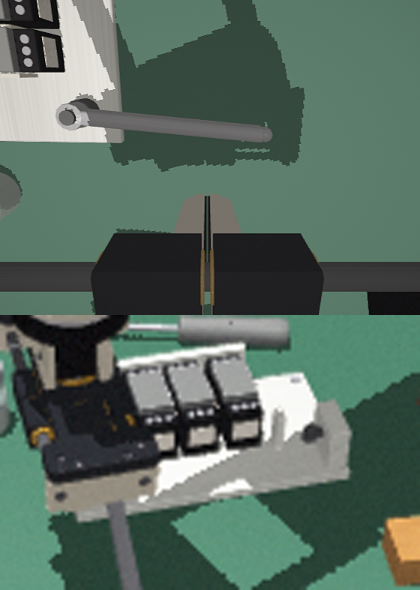

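The modules are flush, and the finger is just off the bar's outer side. Now I'll compute the arc for closing the bar.

```bash
python3 - <<'E'
from h import *
a=np.linspace(1.55,0.15,15);off=6+7.5*np.sin(a)+14.5*np.cos(a);r=112
p=np.c_[85-r*np.cos(a)+off*np.sin(a),35+r*np.sin(a)+off*np.cos(a)]
q=np.vstack([[129.2,147.8],p]);d=np.diff(q,axis=0)
for A,x,e in zip(a,p,d): print(A.round(2),x.round(1),'tool',(-e[0]).round(1),e[1].round(1))
E
```

```text
1.55 [ 96.5 147.3] tool 32.7 -0.5
1.45 [ 86.6 148. ] tool 9.9 0.8
1.35 [ 76.6 147.9] tool 10.0 -0.1
1.25 [ 66.5 146.9] tool 10.1 -1.0
1.15 [ 56.4 144.9] tool 10.1 -2.0
1.05 [ 46.4 142. ] tool 10.0 -2.9
0.95 [ 36.6 138. ] tool 9.8 -3.9
0.85 [ 27.  133.1] tool 9.5 -4.9
0.75 [ 17.9 127.2] tool 9.2 -5.9
0.65 [  9.2 120.4] tool 8.7 -6.9
0.55 [  1.2 112.5] tool 8.0 -7.8
0.45 [ -6.1 103.8] tool 7.3 -8.7
0.35 [-12.6  94.3] tool 6.5 -9.6
0.25 [-18.1  83.9] tool 5.5 -10.3
0.15 [-22.5  73. ] tool 4.4 -11.0
```

```bash
python3 -m crank '[[[0,0,36],0],[[0,0,36],0],[[11,0,0],0],[[11,0,0],0],[[11,0,0],0],[[10,1,0],0],[[10,0,0],0],[[10,-1,0],0],[[10,-2,0],0],[[10,-3,0],0],[[10,-4,0],0],[[9.5,-5,0],0]]'; python3 -m crank '[[[9,-6,0],0],[[8.5,-7,0],0],[[8,-8,0],0],[[7.5,-8.5,0],0],[[6.5,-9.5,0],0],[[5.5,-10,0],0],[[4,-6,0],0],[[0,0,0],0],[[0,0,0],0]]'
python3 - <<'E'
from h import *
im=wristworld('w5');s=readout.state();print(tofix(s['position']),s['position'],s['force'])
a=cv2.imread('pics/w5.png');grab('scene','s5');b=cv2.imread('pics/s5.png')[190:290,220:360];b=cv2.resize(b,(560,400),interpolation=cv2.INTER_CUBIC)
cv2.imwrite('pics/c5.png',cv2.resize(np.vstack([a,b]),None,fx=.73,fy=.73))
E
```

```text
time: 6.68
position: [0.6004, 0.1476, 0.0347]
tool_rot: [-0.0, 0.116, 0.993, 0.0]
force: [1.6, -0.1, -0.5]
gripper_width: 0.0006
grip_force: 0.3
time: 7.43
position: [0.5411, 0.1052, 0.0349]
tool_rot: [0.0, 0.117, 0.993, 0.0]
force: [0.7, -0.0, 0.9]
gripper_width: 0.0004
grip_force: 0.0
[-20.14956795  75.22597039] [0.54135957 0.10539466 0.03481864] [-0.48049383  0.24059457  0.14869458]
```

View pics/c5.png

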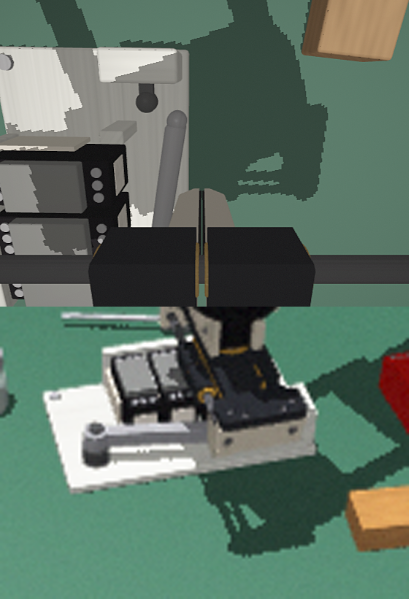

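The bar's nose at (177,120) is just short of the roller at (147,100). I'll push it through.

```bash
python3 -m crank '[[[3,-4,0],0],[[3,-4,0],0],[[2,-4,0],0],[[0,-3,0],0],[[0,-3,0],0],[[0,-2,0],0],[[0,0,0],0],[[0,0,0],0]]'; python3 -m crank '[[[0,-2,0],0],[[0,-2,0],0],[[0,0,0],0],[[0,0,0],0]]'
python3 -c "
from h import *;s=readout.state();print(tofix(s['position']),s['position'],s['force'])"
```

```text
time: 8.2
position: [0.5286, 0.088, 0.0346]
tool_rot: [-0.0, 0.117, 0.993, 0.0]
force: [-0.0, 3.8, 0.0]
gripper_width: 0.0004
grip_force: 1.9
time: 8.53
position: [0.5284, 0.0871, 0.0349]
tool_rot: [0.001, 0.116, 0.993, 0.003]
force: [6.4, 30.2, -4.2]
gripper_width: 0.0002
grip_force: 15.5
[-27.97423418  54.18523006] [0.52839478 0.08706837 0.03488732] [ 6.35564488 30.22898123 -4.17341705]
```

```bash
python3 -m crank '[[[0,10,0],0],[[0,30,0],0],[[0,30,0],0],[[0,10,-35],0],[[0,10,-40],0],[[0,0,-40],0],[[-20,0,-30],0],[[0,0,0],0],[[0,0,0],0],[[0,0,0],0]]'
python3 - <<'E'
from h import *
im=wristworld('w6');s=readout.state();print(s['time'],tofix(s['position']),s['force'])
E
```

```text
time: 9.37
position: [0.5678, 0.1666, 0.1787]
tool_rot: [-0.001, 0.117, 0.993, -0.0]
force: [0.2, -0.5, -0.6]
gripper_width: 0.0003
grip_force: 0.0
9.4167 [-10.64793725 141.09902369] [-0.54504821  0.37523752  0.15224024]
```

View pics/w6.png

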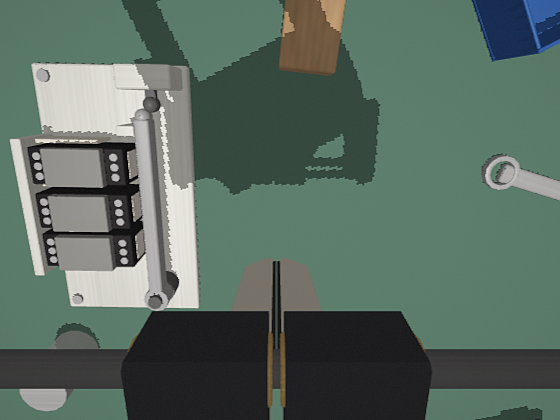

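The bar lies across all three home modules, with its nose at (142,115) behind the roller at (151,104). A quick numeric check before handing in.

```bash
python3 - <<'E'
from h import *
n,h=tofix(ray('w6',142,115,.046)),tofix(ray('w6',155,300,.048))
print(n,h,'angle',np.arctan2(n[1]-h[1],h[0]-n[0]))
for p in [(138,165),(137,208),(137,252)]: print(tofix(ray('w6',*p,.058)))
a=abs(np.arctan2(n[1]-h[1],h[0]-n[0]))
if a<.03: print(job.hand_in())
E
```

```text
[-76.43690542  36.27513042] [83.01849094 35.61641038] angle 0.004131037926958127
[-39.77753066  34.33773753]
[-5.25606623 30.64484818]
[32.68441933 27.42798914]
the job is handed in; nothing more can be done
None
```

The protruding middle module is pushed home, level with the other two, and the keeper bar is shut past the roller at a measured angle of about 0.004 rad; I handed the job in at about 9.5 s, and the hand-in gave no verdict.

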